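# Offer the tile press lid up to its hinge

## Robot

A 7-joint arm with a two-finger parallel gripper is mounted at the origin on the work surface. World frame = base frame: x ahead of the robot, y to its left, z up, the work surface at z = 0. Lengths are in m, angles in rad, forces in N, time in s.
With the tool pointing down it reaches from about 0.4 to 0.85 m from the base axis. Payload 10.4 kg.
Tool frame: the origin (TCP) lies between the finger pads; the fingertips stand 22 mm ahead of it and the grasp point (between the pads) lies 3 mm ahead of it; z points along the fingers, y is the line along which they close (so a half turn about z gives the same grasp; the last joint's range is limited). The gripper opens to 85 mm and grips with 20 to 120 N. Pads are 22 mm wide; open, the fingers measure 114 mm over their backs; the gripper's body (76 mm by 85 mm) begins 54 mm behind the grasp point. The pads swing forward as they close: fully open they stand 13 mm farther back than shut.
Start: joints at [-1.322, 0.332, -0.065, 1.46, 0.022, 1.35, -0.088], TCP at [0.168, 0.602, 0.253] pointing down, gripper open.
Joint ranges: [-2.6, 2.6], [-0.5, 2.12], [-1.47, 1.34], [0.16, 2.42], [-1.27, 4.41], [0.06, 2.06], [-2.6, 2.6]. Speed limits (rad/s): [2.22, 2.22, 2.79, 2.79, 3.14, 3.14, 3.14].

## Interface

Orientations are given as a unit quaternion [x, y, z, w].
In Python, from workcell import manip, camera, ticket, boxes_of, outline_of gives the robot as it stands.
- The arm moves only by the tool carry_out, never from a script. Its argument "deltas" is a list of rows, each a list of 5 numbers: the shift along the tool's x, y, z as a fraction of full scale, then the turn about the tool's z as a fraction of full scale, then the opening, from -1 (shut) to 1 (fully open), so that 0 is half open. In form: [[tx, ty, tz, spin, gripper], ...]. A call has 1 to 20 rows; each row is the pose to reach, as a shift and turn from the pose commanded when the call began, along the tool's axes at that moment; what a row does not reach only later rows make up. Full scale, the value 1, is 150 mm for a shift and 30 degrees for a turn. A row lasts 1/8 s, in which the tool goes at most 62.5 mm and 10.7 degrees, less where a joint would pass 70% of its speed; a pose out of reach is approached as far as the arm can. A call with a number of a shift or a turn outside -1 to 1 is refused whole. A call with a gripper value outside its range is refused whole. The fingers move at their own pace and stop on an object; "force" is the grip in N (left out, the last holds). Time passes only in rows, so rows that repeat a pose let the fingers close. It gives the time, the measured TCP pose, the force, the opening and the grip force at its end, in the units of the state.
- manip.get_obs(): the state, without advancing time (a new reading comes with each control period).
- camera(name): name is "scene" or "top" or "wrist"; returns a dict with "img" (420x560x3 uint8, red, green, blue), "depth" (420x560 float32, m along the optical axis (not along the pixel's ray), 0 where there is no reading), "vertical_fov" (degrees; the focal length in pixels is half the picture's height over the tangent of half this angle, whatever the lens; pixels are square), "cx", "cy" (the principal point, pixels), "R" (3x3) and "t" (3): a world point X has camera coordinates R X + t. Camera axes: x right, y down, z forward; pixel columns grow to the right and rows downward; lengths in m; the calibration is good to about 2 mm. The wrist camera is an equidistant fisheye: a pixel r from the principal point sees the ray r / f radians off the axis. A picture is of the moment at which its call begins.
- ticket.hand_in(): hands the job in; it is judged then, once.
Trained networks look in a picture, given as the dict that the camera call returned (one of the last four; its "shot" number tells which), for a name from the list of things; names that differ only in an ending like _2 or _b are one class to them, and where a whole thing is asked for, a point or a joint stands for the part that bears it (a point fixed in the world has none). Each returns a list of dicts, best first, with "conf" (0 to 1); they miss things now and then, are a little off and sometimes report something else, mostly with a low value. They report only what shows in the picture. A call takes as long as a camera call. They do not tell look-alikes from the thing itself.
- boxes_of(query, picture): "position" ([x, y, z] in m, in world coordinates, good to about 4 mm: the middle of the surface that is visible of it).
- outline_of(query, picture): "region" (420x560 bool, what is visible of it).
The state is a dict: "clock": time; "joint_pos": joint angles; "joint_velocities": joint speeds; "tau": joint torques, N m; "position": TCP position; "ee_rot": TCP orientation; "ft_force": force on the tool from outside, world axes, zero at the start; "torque": the same for the moment, N m; "grip_width": opening from 0.0 (shut) to 1.0 (fully open); "grasp_force": force on a finger pad.
Only numpy, scipy, OpenCV 4.12 (cv2) and the standard library are available. Lean on these libraries where they do the work, as an engineer would, in place of code of your own. Each camera call takes 0.05 s, during which the arm holds its last target. There are 200 camera calls.

## Task

The washed clay tile press is going back together: lift its lid out of the drying rack and, with the lid upright and its white face towards the lever side of the press, bring the knuckle at its lower edge down between the two fixed knuckles on the press so that the holes line up for the hinge pin. Finish while still holding the lid there, hanging free in your grip and not resting on or jammed against the press, ready for a colleague to push the pin through. Do not force the hinge, and leave the other boards in the rack, the pin, the washers and the rest of the table's things where they are.

Things in the scene. Friction and masses are not known exactly. Their poses are not given: they have to be found in the camera images.
- lid: Press lid: pale plywood board standing upright, 18 mm thick (x), 170 wide (y), 160 high (z), about 0.5 kg, white laminate on its -x face. Origin: centre of its lower edge. It starts standing in the rack, lower edge on the rails. Grip it across its thickness by its bare top 40 mm. A steel wear plate, 3 mm thick, lies on the +x face 85 to 111 mm up.
- lid_bore (a point): Centre of the bore of the lid's knuckle, 7 mm to +x and 20 mm below the lid's origin; axes as the lid's. The steel hinge leaf, 44 mm wide, on the +x face carries this hollow knuckle below the board: 44 mm long along y, 24 mm outside, 13 mm bore.
- lid_top (a point): Centre of the lid's top edge, 160 mm above the lid's origin; axes as the lid's.
- lid_face (a point): Point on the lid's white face (9 mm to -x), 10 mm above its lower edge, at mid width; axes as the lid's.
- press: Base of the tile press, fixed: wooden board 270 x 220 mm with a white plate, top 38 mm above the table. Origin: under its middle, on the table; x points to its hinge end, -x to the fork (85 mm high) and the steel lever with red grip, folded down, reaching 280 mm from the origin. At the hinge end two low wooden jamb blocks carry the fixed hinge leaf.
- press_bore (a point): On the axis of the two fixed knuckles, midway between them: 105 mm to +x of the press's origin, 60 mm above the table; axes as the press's. Each is steel, 24 mm outside, 13 mm bore, 30 mm long along y; the 52 mm gap between them is open down to 35 mm above the table. With holes in line the lid's board edge is 8 mm above them.
- rack: Wooden drying rack, fixed. Origin: under its middle, on the table. Two rails along x, 110 mm apart, tops 45 mm above the table, with pegs 10 mm thick up to 105 mm above the table making three slots 50 mm apart along x, each 22 mm wide; boards stand in them across the rails, and the lid may be in any of the three.
- bat: White plaster board 18 x 150 x 100 mm high standing in the rack; origin centre of its lower edge. Leave it standing.
- ware_board: Brown wooden board 18 x 150 x 95 mm high standing in the rack; origin centre of its lower edge. Leave it standing.
- pin: The hinge pin: bent steel rod 8 mm thick, 130 mm long along y, lying on the press's white plate. Stays there.
- washer0: Black plastic washer, 24 mm across, 3 mm thick, lying on the press's white plate. Stays there.
- washer1: The other washer, the same. Stays there.
- scraper: Flat steel scraper with a yellow grip, 110 x 64 mm, 12 mm high, lying on the table. Stays there.
- slab_pot: Brown open clay pot, 90 mm across, 95 mm high, on the far part of the table. Stays there.
- bisque_cup: White cup, 80 mm across, 105 mm high, on the far part of the table. Stays there.
- test_tile: Brown tile 85 x 75 x 9 mm lying on the table. Stays there.
Mind the look-alikes: they are no part of the job. Of the things shaped like the lid, the plywood one is meant.

How it is judged:
On the way, in this order (a step that is already met when the one before it is completed fails the run):
1. the lid is in the fingers and lifted up clear of the rack's pegs (height (world z) of lid above 0.105 m and contact force between the fingers and lid above 1 N), for 0.1 s.
2. the lid's knuckle is between the fixed knuckles with the holes in line (x of lid_bore in the frame of press_bore between -0.0035 and 0.0035 m and y of lid_bore in the frame of press_bore between -0.0045 and 0.0045 m and z of lid_bore in the frame of press_bore between -0.0035 and 0.0035 m and angle between the y axis of lid and the y axis of press, either way round below 0.06 rad and angle between lid's own z axis and vertical below 0.12 rad and x of lid_face in the frame of press_bore below 0 m and linear speed of lid below 0.02 m/s and contact force between the fingers and lid above 1 N and contact force between lid and press below 3 N), for 0.5 s.
At the end, for the whole second after the job is handed in: Lid held in the fingers, at rest: bore centres within 3.5 mm (across the bore and in height) and 4.5 mm along it, bores parallel within 0.06 rad, lid upright within 0.12 rad, white face to the lever side, under 3 N between lid and press: the 8 mm pin passes the 13 mm bores (all of step 2); the arm keeps its last pose, push and grip.
It fails at once if the lid was forced against the press (over 25 N) (contact force between lid and press above 25 N).
It fails at once if a board left in the rack was displaced or tipped (distance of any of bat, ware_board from where it was at the start of the episode above 0.02 m or angle between any of bat, ware_board's own z axis and vertical above 0.25 rad).
It fails at once if the pin, a washer or another thing on the table was displaced (distance of any of pin, washer0, washer1, scraper, slab_pot, bisque_cup, test_tile from where it was at the start of the episode above 0.03 m).
It also fails if it takes over 48 s, if anything falls off the work surface, if the arm or the gripper's body presses on something with over 40 N, if the wrist force passes 120 N, or if a joint passes its speed limit or range.

## Working session

There is one attempt and no reset: what is moved stays moved. The work goes in short steps, Python scripts to look and compute and a tool call to move; the robot and the scene stay as the last step left them, time stands still between calls to the robot, and variables do not carry over. Pictures are saved under pics/ and viewed, at most 10 in all, crops included, and the job is handed in when it is done.

Besides the shell and the picture viewer there is one more tool, called after "Call:" as a command line: name --pt "numbers of a row" for each row, then --argument value for the rest. carry_out: Moves the arm, as the interface text tells. Its arguments: {"type":"object","properties":{"deltas":{"type":"array","items":{"type":"array","items":{"type":"number"}}},"force":{"type":"number"}},"required":["deltas"]}

```bash
mkdir -p pics
cat > h.py <<'E'
import numpy as np, cv2
from workcell import manip, camera, ticket, boxes_of, outline_of
def f_of(c): return c["img"].shape[0]/2/np.tan(np.radians(c["vertical_fov"]/2))
def cloud(c):
    h,w=c["depth"].shape; v,u=np.mgrid[:h,:w]; f=f_of(c); d=c["depth"]
    P=np.stack([(u-c["cx"])/f*d,(v-c["cy"])/f*d,d],-1)
    return (P-np.array(c["t"]))@np.array(c["R"])
def save(c,n): cv2.imwrite("pics/"+n,c["img"][...,::-1])
E
python3 - <<'E'
from h import *
o=manip.get_obs(); print({k:np.round(v,3) for k,v in o.items()})
for n in ["scene","top"]:
    c=camera(n); save(c,n+"0.png"); np.savez(n+"0.npz",**{k:c[k] for k in ["img","depth","R","t","cx","cy","vertical_fov"]})
    print(n,c["vertical_fov"],np.round(-np.array(c["R"]).T@np.array(c["t"]),3))
    for q in ["lid","press","rack","bat","ware_board","pin"]:
        print(q,[(np.round(b["position"],3).tolist(),round(b["conf"],2)) for b in boxes_of(q,c)])
E
```

```text
{'clock': np.float64(0.0), 'joint_pos': array([-1.322,  0.333, -0.065,  1.461,  0.022,  1.35 , -0.088]), 'joint_velocities': array([-0.   ,  0.001, -0.001, -0.001, -0.002,  0.   ,  0.002]), 'tau': array([ 0.0000e+00, -6.2543e+01,  4.9000e-02, -3.9162e+01,  1.6000e-02,
        1.0000e-02, -0.0000e+00]), 'position': array([0.168, 0.602, 0.253]), 'ee_rot': array([ 0.135,  0.991, -0.001, -0.   ]), 'ft_force': array([-0.154, -0.231,  0.431]), 'torque': array([ 0.016,  0.018, -0.034]), 'grasp_force': np.float64(0.0), 'grip_width': np.float64(0.998)}
scene 55.311949139501586 [ 1.013 -0.256  1.117]
lid [([0.518, 0.235, 0.162], 0.89), ([0.252, 0.319, 0.021], 0.87), ([0.486, -0.181, 0.042], 0.33)]
press [([0.487, -0.182, 0.04], 0.7)]
rack [([0.593, 0.197, 0.028], 0.89)]
bat []
ware_board [([0.489, -0.179, 0.04], 0.56)]
pin [([0.448, -0.173, 0.046], 0.58)]
top 54.48305937799465 [0.369 0.039 1.133]
lid [([0.242, 0.32, 0.023], 0.74), ([0.504, 0.23, 0.204], 0.65)]
press [([0.46, -0.176, 0.041], 0.9), ([0.5, 0.233, 0.203], 0.63)]
rack [([0.5, 0.235, 0.046], 0.58), ([0.505, 0.233, 0.204], 0.23)]
bat [([0.554, 0.212, 0.144], 0.92)]
ware_board [([0.458, 0.234, 0.14], 0.63)]
pin [([0.445, -0.174, 0.046], 0.62)]
```

View pics/scene0.png

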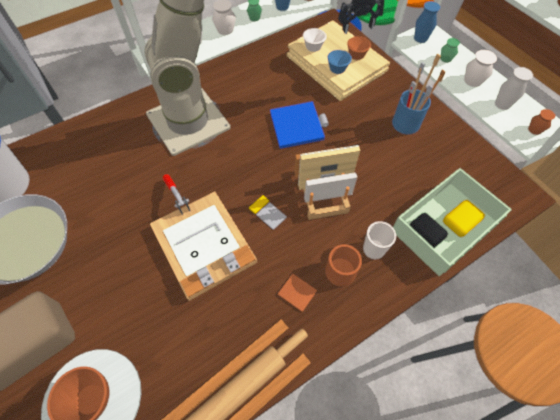

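View pics/top0.png

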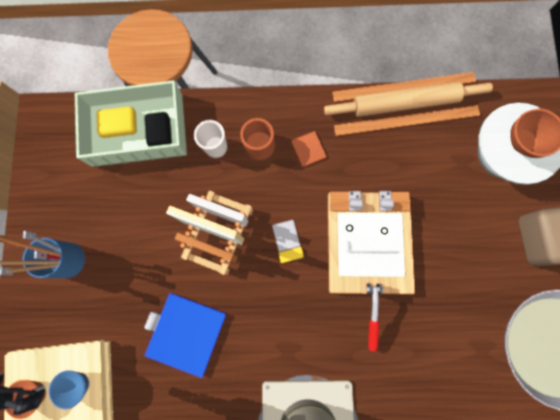

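Scene view: the plywood lid stands in the middle slot (scene ~(328,165), dark wear plate on the far side; top view ~(205,224)). The blue board at (185,335) is a look-alike. The press has its knuckles at (355,200) and (386,200) and its lever towards the robot.

```bash
cat >> h.py <<'E'
def rect(P):
    (c,(w,h),a)=cv2.minAreaRect((P[:,:2]*1000).astype(np.float32))
    if w<h: w,h,a=h,w,a+90
    return np.round(c,1),round(w,1),round(h,1),round((a+90)%180-90,2)
E
python3 - <<'E'
from h import *
for n in ["top","scene"]:
    c=dict(np.load(n+"0.npz")); C=cloud(c); I=c["img"].astype(int)
    r=(C[...,0]>.4)&(C[...,0]<.62)&(C[...,1]>.1)&(C[...,1]<.36)
    m=r&(C[...,2]>.19)&(C[...,2]<.22); print(n,"lidtop",m.sum(),np.median(C[m][:,2]),rect(C[m]))
    v=C[m]; m2=m&(abs(C[...,2]-np.median(v[:,2]))<.004); print(rect(C[m2]))
    r=(C[...,0]>.3)&(C[...,0]<.66)&(C[...,1]>-.33)&(C[...,1]<-.03)
    m=r&(C[...,2]>.03)&(C[...,2]<.045); print("press plate",m.sum(),rect(C[m]),np.median(C[m][:,2]))
    sat=I.max(-1)-I.min(-1)
    w=m&(sat<25)&(I.min(-1)>170); print("white",w.sum(),rect(C[w]))
    k=r&(C[...,0]>.5)&(C[...,2]>.05)
    n_,L,S,_=cv2.connectedComponentsWithStats(k.astype(np.uint8))
    for i in range(1,n_):
        if S[i,4]>15: Q=C[L==i]; print("knk",S[i],rect(Q),np.round(np.percentile(Q[:,2],[5,50,95]),4),np.round(Q.mean(0),4))
E
```

```text
top lidtop 589 0.2051943515907726 (array([509.3, 239.3]), 169.7, 18.1, 68.22)
(array([509.3, 239.3]), 169.7, 18.1, 68.22)
press plate 7262 (array([ 473.5, -180.3]), 270.6, 220.5, -1.26) 0.03734623052455644
white 3867 (array([ 489.5, -180.8]), 213.6, 171.9, -0.97)
knk [349 198  13  11 101] (array([ 574.1, -141.5]), 30.3, 26.3, 81.48) [0.0509 0.0697 0.0744] [ 0.572  -0.1407  0.068 ]
knk [380 199  14  11 122] (array([ 569.7, -223.5]), 31.8, 24.6, 83.06) [0.0509 0.0686 0.0736] [ 0.5688 -0.2222  0.0666]
scene lidtop 500 0.20442157811617345 (array([512.7, 240.1]), 170.1, 24.0, 68.32)
(array([512.3, 240.3]), 170.1, 23.7, 67.83)
press plate 5354 (array([ 476.6, -179.6]), 271.9, 219.6, -1.66) 0.03738526443796049
white 2802 (array([ 467.2, -179.6]), 170.5, 169.9, -1.95)
knk [223 252  15  16 106] (array([ 582.5, -141.7]), 34.2, 30.0, -1.57) [0.0513 0.0694 0.0745] [ 0.5812 -0.1421  0.0669]
knk [197 267  14  18 128] (array([ 585.9, -223.7]), 44.2, 29.8, -2.72) [0.0504 0.0679 0.0746] [ 0.5822 -0.2232  0.0649]
```

Add to h.py:
```python
from scipy.spatial.transform import Rotation as Ro
def to(x,y,z,yaw):
    "rows' numbers to bring the TCP to x,y,z with tool y at world angle yaw (deg)"
    o=manip.get_obs(); R=Ro.from_quat(o["ee_rot"]).as_matrix(); p=np.array(o["position"])
    a=np.degrees(np.arctan2(R[1,1],R[0,1])); d=-(yaw-a+180)%360-180 if 0 else -((yaw-a+180)%360-180)
    print("t",round(float(o["clock"]),2),"pos",np.round(p,4),"yaw",round(a,2),"tilt",np.round(np.degrees(R[:2,2]),2),"w",round(float(o["grip_width"]),3),"F",np.round(o["ft_force"],1),"->",np.round(R.T@(np.array([x,y,z])-p)/.15,4),"spin",round(d/30,4))
```

```text
(no output)
```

Call:
carry_out --pt "-0.3 -0.18 -0.1 0.3 1" --pt "-0.6 -0.36 -0.2 0.6 1" --pt "-1 -0.6 -0.25 1 1" --pt "-1 -0.6 -0.25 1 1"

```text
clock: 1.2
position: [0.2923, 0.4719, 0.2921]
ee_rot: [0.392, 0.92, 0.001, 0.001]
ft_force: [-0.3, 0.6, 0.3]
grip_width: 1.0
grasp_force: 0.0
```

```bash
python3 -c "
from h import *
to(.510,.2395,.29,-21.8)"
```

```text
t 1.2 pos [0.2923 0.4719 0.2921] yaw 43.86 tilt [0.12 0.05] w 1.0 F [-0.3  0.6  0.3] -> [-2.1227 -0.0272  0.0152] spin 2.1887
```

Call:
carry_out --pt "-0.35 0 0 0.33 1" --pt "-0.7 0 0 0.66 1" --pt "-1 0 0 1 1" --pt "-1 0 0 1 1"

```text
clock: 1.7
position: [0.3954, 0.3656, 0.2909]
ee_rot: [0.615, 0.788, 0.0, 0.0]
ft_force: [-1.0, 0.4, 0.4]
grip_width: 0.998
grasp_force: 0.0
```

```bash
python3 -c "
from h import *
to(.510,.2395,.29,-21.8)"
```

```text
t 1.7 pos [0.3954 0.3656 0.2909] yaw 14.06 tilt [ 0.05 -0.02] w 0.998 F [-1.   0.4  0.4] -> [-1.0008  0.5366  0.0073] spin 1.1953
```

Call:
carry_out --pt "-0.35 0.18 0 0.33 1" --pt "-0.7 0.36 0 0.66 1" --pt "-1 0.535 0 1 1" --pt "-1 0.535 0 1 1" --pt "-1 0.535 0 1 1"

```text
clock: 2.33
position: [0.5074, 0.2445, 0.2905]
ee_rot: [0.795, 0.606, -0.0, -0.0]
ft_force: [-0.4, 0.5, 0.5]
grip_width: 1.003
grasp_force: 0.0
```

```bash
python3 -c "
from h import *
to(.510,.2395,.188,-21.8)
c=camera('wrist'); save(c,'w1.png')"
```

```text
t 2.33 pos [0.5074 0.2445 0.2905] yaw -15.33 tilt [-0.04  0.02] w 1.003 F [-0.4  0.5  0.5] -> [-0.0278  0.0263  0.6833] spin 0.2156
```

View pics/w1.png

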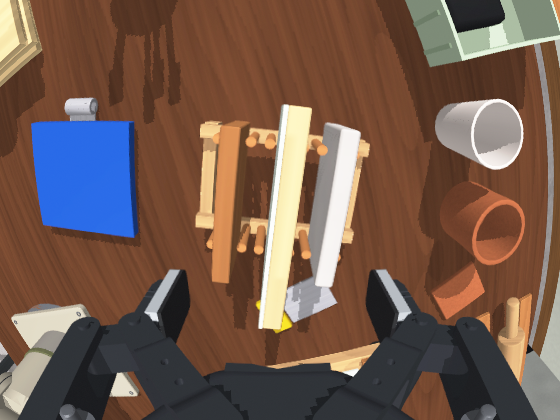

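The wrist view shows the lid between the fingers (about (285,215)), white face on the left (the robot/lever side), bat to the right and brown board to the left. I'll align, descend and close.

Call:
carry_out --pt "-0.03 0.026 0 0.216 1" --pt "-0.03 0.026 0.25 0.216 1" --pt "-0.03 0.026 0.5 0.216 1" --pt "-0.03 0.026 0.68 0.216 1" --pt "-0.03 0.026 0.68 0.216 1" --pt "-0.03 0.026 0.68 0.216 1"

```text
clock: 3.12
position: [0.5108, 0.2386, 0.1901]
ee_rot: [0.829, 0.56, 0.001, -0.0]
ft_force: [-0.4, 0.1, 1.4]
grip_width: 0.997
grasp_force: 0.0
```

```bash
python3 -c "
from h import *
to(.510,.2395,.188,-21.8)"
```

```text
t 3.12 pos [0.5108 0.2386 0.1901] yaw -21.93 tilt [0.07 0.06] w 0.997 F [-0.4  0.1  1.4] -> [ 0.0037 -0.0075  0.014 ] spin -0.0045
```

Call:
carry_out --pt "0 0 0 0 -1" --pt "0 0 0 0 -1" --pt "0 0 0 0 -1" --pt "0 0 0 0 -1" --pt "0 0 0 0 -1" --pt "0 0 0 0 -1" --pt "0 0 0 0 -1" --pt "0 0 0 0 -1" --force 60

```text
clock: 4.12
position: [0.5109, 0.2374, 0.1891]
ee_rot: [0.829, 0.559, 0.0, -0.0]
ft_force: [-0.8, 0.8, 4.8]
grip_width: 0.204
grasp_force: 59.3
```

Call:
carry_out --pt "0 0 -0.1 0 -1" --pt "0 0 -0.3 0 -1" --pt "0 0 -0.5 0 -1" --pt "0 0 -0.7 0 -1" --pt "0 0 -0.9 0 -1" --pt "0 0 -1 0 -1" --pt "0 0 -1 0 -1" --pt "0 0 -1 0 -1"

```text
clock: 5.12
position: [0.5103, 0.2371, 0.3373]
ee_rot: [0.829, 0.559, -0.001, -0.0]
ft_force: [-0.8, -0.6, -4.3]
grip_width: 0.203
grasp_force: 59.1
```

Run:
```python
from h import *
to(.58,-.1825,.34,-1.4)
c=camera('scene'); save(c,'s1.png')
for n in ["scene","top"]:
    if n=="top": c=camera(n)
    C=cloud(c); m=(C[...,0]>.35)&(C[...,0]<.65)&(C[...,1]>.1)&(C[...,1]<.36)&(C[...,2]>.12)
    o=outline_of("lid",c); print([(r["conf"],r["region"].sum(),np.round(np.median(C[r["region"]],0),3)) for r in o][:3])
```

```text
t 5.12 pos [0.5103 0.2371 0.3373] yaw -22.05 tilt [-0.11 -0.07] w 0.203 F [-0.8 -0.6 -4.3] -> [-2.4184  1.481  -0.0151] spin -0.6884
[(0.82, np.int64(1291), array([0.229, 0.295, 0.021])), (0.67, np.int64(2582), array([0.521, 0.226, 0.283]))]
[(0.74, np.int64(593), array([0.487, 0.189, 0.352])), (0.54, np.int64(86), array([0.192, 0.406, 0.026]))]
```

View pics/s1.png

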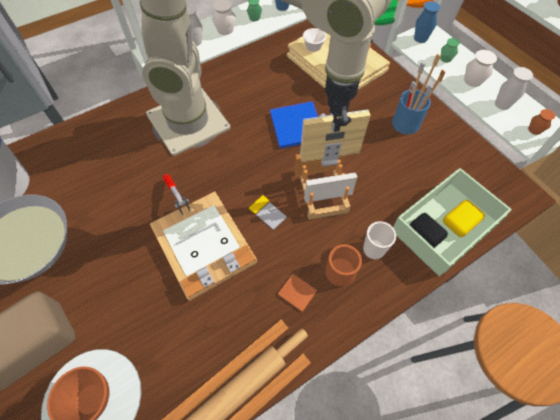

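The lid is lifted: board at (335,140), its knuckle at (331,158) in the scene view, and the other boards still stand. I'll carry it to the press.

Call:
carry_out --pt "-0.05 0.03 -0.1 0 -1" --pt "-0.2 0.12 -0.13 -0.1 -1" --pt "-0.4 0.25 -0.13 -0.2 -1" --pt "-0.6 0.37 -0.13 -0.4 -1" --pt "-0.8 0.5 -0.13 -0.55 -1" --pt "-1 0.61 -0.13 -0.688 -1" --pt "-1 0.61 -0.13 -0.688 -1" --pt "-1 0.61 -0.13 -0.688 -1"

```text
clock: 6.32
position: [0.5393, 0.0639, 0.359]
ee_rot: [0.716, 0.698, 0.001, -0.0]
ft_force: [-0.4, -0.4, -6.1]
grip_width: 0.205
grasp_force: 59.2
```

```bash
python3 -c "
from h import *
to(.58,-.1825,.34,-1.4)"
```

```text
t 6.33 pos [0.5393 0.0639 0.359 ] yaw -1.46 tilt [0.04 0.04] w 0.205 F [-0.4 -0.4 -6.1] -> [-1.6353  0.313   0.1259] spin -0.0019
```

Call:
carry_out --pt "-0.15 0.04 0 0 -1" --pt "-0.35 0.09 0 0 -1" --pt "-0.55 0.14 0 0 -1" --pt "-0.8 0.19 0 0 -1" --pt "-1 0.266 0 0 -1" --pt "-1 0.266 0 0 -1"

```text
clock: 7.08
position: [0.5756, -0.089, 0.3585]
ee_rot: [0.717, 0.697, -0.0, 0.0]
ft_force: [-0.2, 0.9, -4.6]
grip_width: 0.201
grasp_force: 60.0
```

Call:
carry_out --pt "-0.15 0 0 0 -1" --pt "-0.35 0 0.1 0 -1" --pt "-0.5 0 0.13 0 -1" --pt "-0.635 0 0.25 0 -1" --pt "-0.635 0 0.25 0 -1" --pt "-0.635 0 0.25 0 -1" --pt "-0.635 0 0.25 0 -1" --pt "-0.635 0 0.25 0 -1"

```text
clock: 8.07
position: [0.5734, -0.1814, 0.3212]
ee_rot: [0.715, 0.699, 0.0, 0.0]
ft_force: [0.1, -0.8, -5.2]
grip_width: 0.2
grasp_force: 60.0
```

Run:
```python
from h import *
to(.573,-.1825,.32,-1.4)
for n in ["scene","top","wrist"]:
    c=camera(n); np.savez(n+"2.npz",**{k:c[k] for k in ["img","depth","R","t","cx","cy","vertical_fov"]})
    if n!="top":
        save(c,n+"2.png")
    if n=="scene": cv2.imwrite("pics/crop2.png",cv2.resize(c["img"][130:330,130:300,::-1],None,fx=3,fy=3,interpolation=cv2.INTER_CUBIC))
    for q in ["lid_bore","lid_top","press_bore"]:
        try: print(n,q,[(np.round(b["position"],3).tolist(),round(b["conf"],2)) for b in boxes_of(q,c)])
        except Exception as e: print(e)
```

```text
t 8.07 pos [ 0.5734 -0.1814  0.3212] yaw -1.35 tilt [0.04 0.02] w 0.2 F [ 0.1 -0.8 -5.2] -> [-0.0073 -0.0026  0.008 ] spin 0.0018
scene lid_bore [([0.256, 0.317, 0.022], 0.7), ([0.581, -0.187, 0.274], 0.67)]
scene lid_top [([0.584, -0.184, 0.276], 0.58)]
scene press_bore [([0.556, -0.208, 0.037], 0.96)]
top lid_bore [([0.243, 0.322, 0.023], 0.98), ([0.566, -0.136, 0.293], 0.85)]
top lid_top [([0.244, 0.319, 0.024], 0.95), ([0.569, -0.133, 0.291], 0.72), ([0.481, 0.042, 0.002], 0.35)]
top press_bore [([0.486, -0.133, 0.037], 0.67)]
wrist lid_bore [([0.577, -0.136, 0.339], 0.68)]
wrist lid_top [([0.572, -0.139, 0.333], 0.74), ([0.502, -0.213, 0.038], 0.6), ([0.51, -0.13, 0.043], 0.42)]
wrist press_bore [([0.437, -0.17, 0.04], 0.73)]
```

View pics/crop2.png

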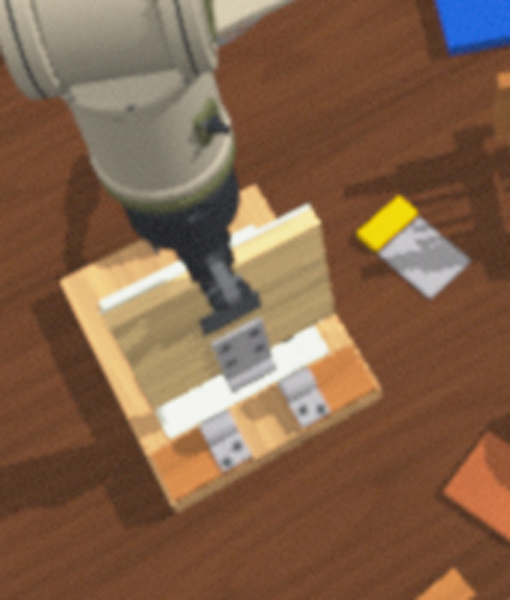

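View pics/wrist2.png

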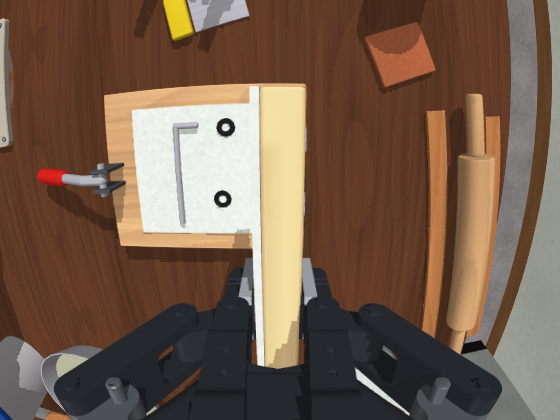

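Scene crop: the lid hangs above the hinge, leaf and knuckle facing the far side at crop (243,370), with the fixed knuckles at (220,440) and (300,395). The wrist view shows the white face towards the lever. Next I'll measure lid against hinge in the same cameras.

Run:
```python
from h import *
T=np.array([.5734,-.1814,.3212])
for n in ["scene","top"]:
    c=dict(np.load(n+"2.npz")); C=cloud(c); I=c["img"].astype(int); sat=I.max(-1)-I.min(-1)
    x,y,z=C[...,0],C[...,1],C[...,2]
    r=(x>.52)&(x<.63)&(y>-.29)&(y<-.07)
    t=r&(abs(z-.3365)<.006)&(sat>30); print(n,"top edge",t.sum(),rect(C[t]),np.median(z[t]))
    if n=="scene":
        L=r&(z>.15)&(z<.335)&(x<.60)
        f=L&(sat>35)&(z<.29)&(z>.19); Q=C[f]
        for _ in range(3):
            m=Q.mean(0); u,s,vt=np.linalg.svd(Q-m,full_matrices=False); nn=vt[2]*np.sign(vt[2][0]); Q=Q[abs((Q-m)@nn)<.003]
        print("face n",np.round(nn,4),"mean",np.round(m,4),"yaw",np.degrees(np.arctan2(nn[1],nn[0])),"pitch",np.degrees(np.arcsin(nn[2])))
        for zz in np.arange(.185,.30,.015):
            b=L&(abs(z-zz)<.006)&(abs((C-m)@nn)<.004); print(round(zz,3),np.round([y[b].min(),y[b].max(),(y[b].min()+y[b].max())/2],4))
        st=L&(sat<30)&((C-m)@nn>-.003)&(z<.26); Q=C[st]; print("leaf",st.sum(),np.round([np.percentile(Q[:,1],[1,50,99])],4),"z",np.round(np.percentile(Q[:,2],[1,5,50,99]),4))
        kn=Q[Q[:,2]<.185]; print("knk",len(kn),np.round([kn[:,1].min(),kn[:,1].max()],4)); print(np.round(kn[::max(1,len(kn)//12)],4))
    p=(x>.3)&(x<.66)&(y>-.33)&(y<-.03)
    k=p&(x>.5)&(z>.05)&(z<.085)&(sat<40)
    n_,LL,S,_=cv2.connectedComponentsWithStats(k.astype(np.uint8))
    for i in range(1,n_):
        if S[i,4]>15:
            Q=C[LL==i]; tp=Q[Q[:,2]>np.percentile(Q[:,2],97)-.003]; print("fix",S[i,4],"y",np.round(np.percentile(Q[:,1],[1,99]),4),"x",np.round(np.percentile(Q[:,0],[1,99]),4),"topz",np.round(tp.mean(0),4))
            b=Q[Q[:,2]>.058]; s=np.linalg.lstsq(np.c_[2*b[:,0],2*b[:,2],np.ones(len(b))],(b[:,[0,2]]**2).sum(1),rcond=None)[0]; print("  circ",s[:2],"r",np.sqrt(s[2]+s[0]**2+s[1]**2))
            e=b[:,0]; from scipy.optimize import least_squares as ls
            q=ls(lambda q:np.hypot(b[:,0]-q[0],b[:,2]-q[1])-.012,[.58,.06],loss="soft_l1",f_scale=.001).x; print("  fixed r",q)
```

```text
scene top edge 513 (array([ 580.3, -178.9]), 169.9, 25.7, 89.09) 0.33742887357438484
face n [ 0.9997 -0.024  -0.0014] mean [ 0.5848 -0.1829  0.2423] yaw -1.3759791830285089 pitch -0.08232764624315057
0.185 [-0.2648 -0.0962 -0.1805]
0.2 [-0.2644 -0.0954 -0.1799]
0.215 [-0.265  -0.0963 -0.1807]
0.23 [-0.2646 -0.0965 -0.1806]
0.245 [-0.2643 -0.0962 -0.1803]
0.26 [-0.264  -0.0951 -0.1796]
0.275 [-0.2645 -0.0956 -0.1801]
0.29 [-0.2639 -0.0953 -0.1796]
leaf 381 [[-0.2504 -0.1816 -0.1319]] z [0.1565 0.161  0.1961 0.2462]
knk 162 [-0.2607 -0.1207]
[[ 0.5859 -0.1207  0.1802]
 [ 0.587  -0.1673  0.1829]
 [ 0.5888 -0.1693  0.1763]
 [ 0.5919 -0.161   0.1656]
 [ 0.5939 -0.1598  0.1614]
 [ 0.5949 -0.1633  0.1614]
 [ 0.5935 -0.176   0.1683]
 [ 0.5878 -0.1877  0.1657]
 [ 0.5892 -0.1982  0.1755]
 [ 0.5868 -0.2011  0.1679]
 [ 0.5886 -0.2     0.1635]
 [ 0.5944 -0.1947  0.1617]
 [ 0.582  -0.2446  0.1766]]
fix 98 y [-0.1564 -0.1288] x [0.5665 0.5921] topz [ 0.5785 -0.1413  0.0729]
  circ [0.57832454 0.06468492] r 0.00890305919736837
  fixed r [0.57647252 0.06051137]
fix 97 y [-0.2382 -0.2108] x [0.565  0.5878] topz [ 0.5763 -0.2221  0.0738]
  circ [0.57613327 0.06473003] r 0.009117710620196305
  fixed r [0.5749363  0.06065639]
top top edge 306 (array([ 575.8, -135.9]), 81.9, 16.4, -89.58) 0.33650567108061746
fix 118 y [-0.239  -0.2088] x [0.5587 0.5861] topz [ 0.5712 -0.2229  0.0736]
  circ [0.57023683 0.06396699] r 0.009131070207685821
  fixed r [0.57129212 0.05992463]
fix 99 y [-0.1555 -0.1273] x [0.5625 0.583 ] topz [ 0.5723 -0.1428  0.072 ]
  circ [0.5727056 0.0648612] r 0.008322354526595247
  fixed r [0.5730546  0.05976943]
```

Run:
```python
from h import *
out=[]
for n,ox in [("scene",476.6),("top",473.5)]:
    c=dict(np.load(n+"0.npz")); C=cloud(c); R,t,f=c["R"],c["t"],f_of(c)
    a=np.radians(-1.4); X=np.array([np.cos(a),np.sin(a),0]);Y=np.array([-X[1],X[0],0]);Z=np.array([0,0,1.])
    O=np.array([ox,-180,0])/1000
    P=(C-O)@np.array([X,Y,Z]).T
    g=(abs(P[...,0])<.16)&(abs(P[...,1])<.13)&(P[...,2]>.028)&(P[...,2]<.0455); Q=P[g]
    print(n,"x%",np.round(np.percentile(Q[:,0],[.1,.5,1,99,99.5,99.9])*1e3,1),"y%",np.round(np.percentile(Q[:,1],[.5,1,99,99.5])*1e3,1))
    for s in (1,-1):
        k=(abs(P[...,1]-s*.041+.002)<.009)&(P[...,0]>.08)&(P[...,0]<.14)&(P[...,2]>.03)
        q=P[k]; q=q[np.argsort(q[:,0])]; e=np.arange(.08,.142,.004)
        print([(round((e[i]+.002)*1e3),round(float(np.median(b)*1e3),1)) for i in range(len(e)-1) if len(b:=q[(q[:,0]>=e[i])&(q[:,0]<e[i+1]),2])])
    s=6; ks=C[(P[...,0]>.07)&(P[...,0]<.15)&(abs(P[...,1])<.1)]
    pr=lambda p:((p@R.T+t)[:,:2]/(p@R.T+t)[:,2:]*f+[c["cx"],c["cy"]])
    uv=pr(ks); u0,v0=uv.min(0).astype(int)-3;u1,v1=uv.max(0).astype(int)+3
    im=cv2.resize(np.ascontiguousarray(c["img"][v0:v1,u0:u1,::-1]),None,fx=s,fy=s,interpolation=cv2.INTER_NEAREST)
    th=np.linspace(0,2*np.pi,40)
    for dx,col in ((.105,(0,0,255)),(.099,(0,255,0))):
        for yy in (-.056,-.026,.026,.056):
            p=O+np.outer(dx+.012*np.cos(th),X)+(yy-.0004)*Y+np.outer(.06+.012*np.sin(th),Z)
            cv2.polylines(im,[((pr(p)+.5-[u0,v0])*s).astype(np.int32)],True,col,1)
    out.append(im)
h=max(i.shape[0] for i in out); w=max(i.shape[1] for i in out)
im=np.vstack([cv2.copyMakeBorder(i,0,4,0,w-i.shape[1],0) for i in out]); print(im.shape)
cv2.imwrite("pics/ov.png",im if im.shape[0]<=800 else cv2.resize(im,None,fx=.75,fy=.75))
```

```text
scene x% [-134.6 -133.1 -131.7  134.1  134.7  135.2] y% [-108.3 -107.2  108.1  109.2]
[(86, 64.0), (90, 69.3), (94, 71.0), (98, 73.1), (102, 70.8), (106, 70.2), (110, 61.8), (114, 48.4), (118, 49.1), (122, 48.4), (126, 48.4), (130, 48.0), (134, 41.8)]
[(90, 66.5), (94, 71.5), (98, 72.8), (102, 71.4), (106, 69.3), (110, 61.3), (114, 50.0), (118, 48.7), (122, 48.7), (126, 50.7), (130, 49.6), (134, 43.0)]
top x% [-135.4 -134.3 -132.8  130.5  132.9  134.5] y% [-108.6 -107.7  108.1  108.9]
[(82, 40.2), (86, 47.1), (90, 65.0), (94, 70.9), (98, 71.3), (102, 71.2), (106, 69.4), (110, 63.6), (114, 48.6), (118, 49.4), (122, 47.0), (126, 49.7), (130, 47.6), (134, 49.0)]
[(82, 39.5), (86, 49.0), (90, 67.5), (94, 72.4), (98, 71.9), (102, 72.9), (106, 68.8), (114, 46.6), (118, 49.4), (122, 46.6), (126, 49.5), (130, 48.0), (134, 47.3)]
(596, 492, 3)
```

View pics/ov.png

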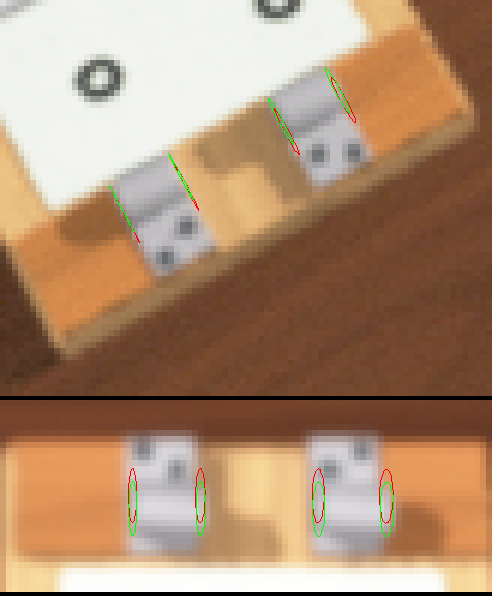

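Overlay: both cameras put the fixed barrels (scene crop (300,95)/(140,190), top crop (160,510)/(345,510)) about 99 mm from the board's middle rather than 105. I'll lower to just above the hinge and measure both barrels the same way.

Call:
carry_out --pt "-0.01 -0.02 0.1 0 -1" --pt "-0.014 -0.03 0.2 0 -1" --pt "-0.014 -0.03 0.3 0 -1" --pt "-0.014 -0.03 0.37 0 -1" --pt "-0.014 -0.03 0.37 0 -1" --pt "-0.014 -0.03 0.37 0 -1" --pt "-0.014 -0.03 0.37 0 -1" --pt "-0.014 -0.03 0.37 0 -1"

```text
clock: 9.68
position: [0.5687, -0.1843, 0.2656]
ee_rot: [0.716, 0.698, 0.0, 0.0]
ft_force: [-0.3, 0.4, -4.9]
grip_width: 0.197
grasp_force: 60.0
```

```bash
cat >> h.py <<'E'
from scipy.optimize import least_squares as ls
def barrels(c,z0,x0=.575,y0=-.1825,a=-1.4,ztol=.012):
    a=np.radians(a); X=np.array([np.cos(a),np.sin(a),0]);Y=np.array([-X[1],X[0],0])
    C=cloud(c); I=c["img"].astype(int); sat=I.max(-1)-I.min(-1)
    P=(C-[x0,y0,0])@np.array([X,Y,[0,0,1]]).T
    for nm,yc,hw,zc in (("fixed+",.041,.011,.06),("lid",0,.016,z0),("fixed-",-.041,.011,.06)):
        k=(abs(P[...,1]-yc)<hw)&(abs(P[...,0])<.03)&(sat<45)&(P[...,2]>zc-.004)&(P[...,2]<zc+.015); q=P[k]
        if len(q)<10: print(nm,len(q)); continue
        s=ls(lambda s:np.hypot(q[:,0]-s[0],q[:,2]-s[1])-.012,[0,zc],loss="soft_l1",f_scale=.001)
        s1=ls(lambda s:np.hypot(q[:,0]-s[0],q[:,2]-zc)-.012,[0.],loss="soft_l1",f_scale=.001)
        print(nm,len(q),"x,z fit",np.round(s.x*1e3,1),"x at known z",np.round(s1.x*1e3,1),"xspan",np.round(np.percentile(q[:,0],[2,98])*1e3,1),"rms",round(float(np.sqrt(np.mean(s.fun**2)))*1e3,1))
    return P,sat
E
python3 - <<'E'
from h import *
to(.5664,-.184,.265,-1.4)
o=manip.get_obs(); zb=o["position"][2]-.1641; print("zb",zb)
for n in ["scene","top"]:
    c=camera(n); np.savez(n+"3.npz",**{k:c[k] for k in ["img","depth","R","t","cx","cy","vertical_fov"]})
    print(n); P,sat=barrels(c,zb)
    if n=="scene":
        for nm,zl,yl in (("fixed",.055,.06),("lid",zb-.002,.03)):
            k=(abs(P[...,0])<.02)&(abs(P[...,1])<yl)&(sat<45)&(P[...,2]>zl)&(P[...,2]<zl+.016)
            ys=np.sort(P[...,1][k]*1e3); print(nm,np.round([ys[0],ys[-1]],1),"gaps",[(round(ys[i],1),round(ys[i+1],1)) for i in np.where(np.diff(ys)>8)[0]])
        v=[slice(210,310),slice(160,270)]; cv2.imwrite("pics/s3.png",cv2.resize(c["img"][210:310,170:270,::-1],None,fx=6,fy=6,interpolation=cv2.INTER_CUBIC))
E
```

```text
t 9.68 pos [ 0.5687 -0.1843  0.2656] yaw -1.41 tilt [ 0.03 -0.  ] w 0.197 F [-0.3  0.4 -4.9] -> [ 0.0014 -0.0152  0.0041] spin -0.0004
zb 0.10151731365860797
scene
fixed+ 64 x,z fit [ 0.7 60. ] x at known z [0.8] xspan [-9.2 12.5] rms 1.7
lid 54 x,z fit [  2.9 102.5] x at known z [3.5] xspan [ 7.  15.8] rms 1.7
fixed- 69 x,z fit [ 0.1 61.1] x at known z [0.3] xspan [-9.8 12.8] rms 1.6
fixed [-55.6  54.5] gaps [(np.float64(-28.3), np.float64(26.2))]
lid [-22.3  21.3] gaps []
top
fixed+ 25 x,z fit [-0.7 61.7] x at known z [-1.9] xspan [-13.3  -7.9] rms 1.4
lid 0
fixed- 20 x,z fit [-1.8 61.6] x at known z [-2.2] xspan [-14.3  -7.7] rms 1.5
```

View pics/s3.png

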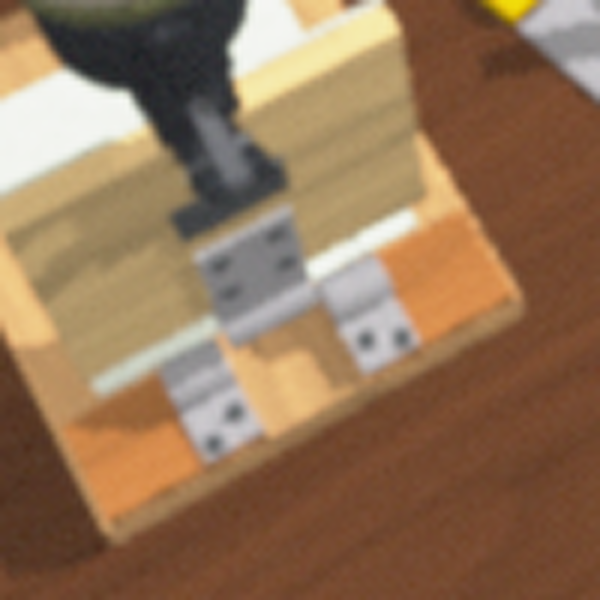

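The crop shows the lid knuckle (270,310) above the gap between the fixed knuckles (355,290) and (195,365). It measures about 2.9 mm too far to +x and is fine along y. I'll correct that and lower slowly.

Call:
carry_out --pt "-0.002 -0.02 0 0 -1" --pt "-0.002 -0.02 0.03 0 -1" --pt "-0.002 -0.02 0.06 0 -1" --pt "-0.002 -0.02 0.09 0 -1" --pt "-0.002 -0.02 0.12 0 -1" --pt "-0.002 -0.02 0.12 0 -1" --pt "-0.002 -0.02 0.12 0 -1" --pt "-0.002 -0.02 0.12 0 -1"

```text
clock: 10.78
position: [0.5656, -0.1845, 0.2475]
ee_rot: [0.716, 0.698, 0.0, 0.0]
ft_force: [-0.7, 0.4, -5.2]
grip_width: 0.202
grasp_force: 59.8
```

```bash
python3 -c "
from h import *
to(.5658,-.1846,.2241,-1.4)"
```

```text
t 10.78 pos [ 0.5656 -0.1845  0.2475] yaw -1.41 tilt [0.02 0.  ] w 0.202 F [-0.7  0.4 -5.2] -> [-0.0009  0.001   0.1558] spin -0.0004
```

Call:
carry_out --pt "0 0 0.02 0 -1" --pt "0 0 0.04 0 -1" --pt "0 0 0.06 0 -1" --pt "0 0 0.08 0 -1" --pt "0 0 0.08 0 -1" --pt "0 0 0.08 0 -1"

```text
clock: 11.52
position: [0.5656, -0.1845, 0.2353]
ee_rot: [0.716, 0.698, 0.0, 0.0]
ft_force: [0.1, 0.1, -5.5]
grip_width: 0.202
grasp_force: 59.9
```

Call:
carry_out --pt "0 0 0.02 0 -1" --pt "0 0 0.04 0 -1" --pt "0 0 0.06 0 -1" --pt "0 0 0.075 0 -1" --pt "0 0 0.075 0 -1" --pt "0 0 0.075 0 -1" --pt "0 0 0.075 0 -1" --pt "0 0 0.075 0 -1" --pt "0 0 0.075 0 -1" --pt "0 0 0.075 0 -1"

```text
clock: 12.78
position: [0.5655, -0.1844, 0.224]
ee_rot: [0.716, 0.698, 0.0, -0.0]
ft_force: [-0.2, -0.0, -5.3]
grip_width: 0.206
grasp_force: 60.0
```

Run:
```python
from h import *
to(.5658,-.1846,.2241,-1.4)
c=camera("scene"); P,sat=barrels(c,.06)
cv2.imwrite("pics/s4.png",cv2.resize(c["img"][220:300,180:260,::-1],None,fx=7,fy=7,interpolation=cv2.INTER_CUBIC))
k=(abs(P[...,0])<.02)&(abs(P[...,1])<.06)&(sat<45)&(P[...,2]>.056)&(P[...,2]<.074)
ys=np.sort(P[...,1][k]*1e3); print([(round(ys[i],1),round(ys[i+1],1)) for i in np.where(np.diff(ys)>1.5)[0]],ys[[0,-1]])
# front profile of each barrel
for yc in (.041,0,-.041):
    m=(abs(P[...,1]-yc)<.012)&(abs(P[...,0])<.02)&(P[...,2]>.04)&(P[...,2]<.078)&(sat<45); q=P[m]*1e3
    print(yc,[(z,round(float(np.median(b)),1)) for z in range(50,76,4) if len(b:=q[abs(q[:,2]-z)<2,0])])
```

```text
t 12.78 pos [ 0.5655 -0.1844  0.224 ] yaw -1.41 tilt [0.   0.01] w 0.206 F [-0.2 -0.  -5.3] -> [-0.0012  0.0019 -0.0005] spin -0.0003
fixed+ 51 x,z fit [ 0.7 60.6] x at known z [0.9] xspan [-1.4 13.7] rms 2.0
lid 46 x,z fit [-1.3 63. ] x at known z [0.8] xspan [ 4.4 12.4] rms 1.6
fixed- 54 x,z fit [-0.2 60.3] x at known z [-0.1] xspan [-2.  12.8] rms 1.8
[(np.float64(-25.9), np.float64(-22.8)), (np.float64(-3.2), np.float64(-1.7)), (np.float64(20.1), np.float64(26.2))] [-55.64732648  54.52693418]
0.041 [(50, 15.1), (54, 13.9), (58, 12.2), (62, 11.4), (66, 10.5), (70, 2.7), (74, 4.6)]
0 [(62, 10.6), (66, 10.0), (70, 8.2), (74, 5.5)]
-0.041 [(50, 14.2), (54, 12.4), (58, 11.7), (62, 11.9), (66, 8.8), (70, 4.7), (74, 1.4)]
```

View pics/s4.png

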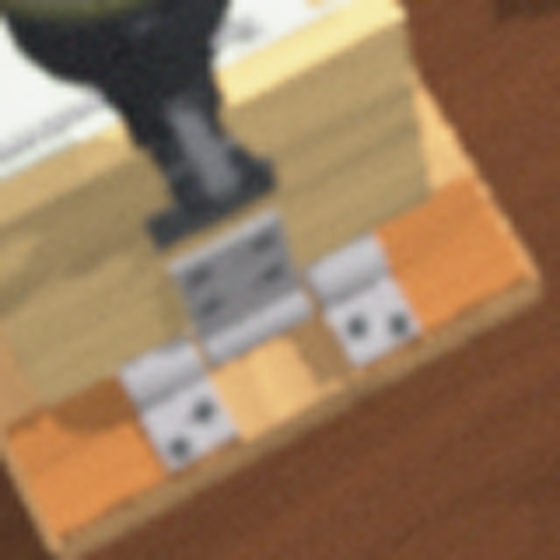

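The lid knuckle (257,335) now sits between the fixed ones, (350,270) and (165,375), with no contact (force unchanged). I'll check x more closely with rectified brightness profiles.

Run:
```python
from h import *
a=np.radians(-1.4); X=np.array([np.cos(a),np.sin(a),0]);Y=np.array([-X[1],X[0],0])
c=camera("scene"); ims=[c["img"].astype(np.float32)]+[camera("scene")["img"].astype(np.float32) for _ in range(4)]
im=np.mean(ims,0); R,t,f=np.array(c["R"]),np.array(c["t"]),f_of(c)
xs=np.arange(-12,26,1.)/1e3
res=[]
for lo,hi in ((.032,.05),(-.016,.016),(-.05,-.032)):
    ys=np.arange(lo,hi,.001)
    p=np.array([.575,-.1830,.06])+xs[:,None,None]*X+ys[None,:,None]*Y
    q=p@R.T+t; u=q[...,0]/q[...,2]*f+c["cx"]; v=q[...,1]/q[...,2]*f+c["cy"]
    s=cv2.remap(im,u.astype(np.float32),v.astype(np.float32),cv2.INTER_LINEAR).mean(1); res.append(np.c_[s.mean(1),s.max(1)-s.min(1)])
print("x | gray/sat  fixed+  lid  fixed-")
for i,x in enumerate(xs): print(round(x*1e3),*[f"{r[i,0]:.0f}/{r[i,1]:.0f}" for r in res])
```

```text
x | gray/sat  fixed+  lid  fixed-
-12 144/60 117/2 144/57
-11 147/52 120/2 147/48
-10 153/42 123/2 152/38
-9 161/31 126/2 158/27
-8 170/21 128/2 166/17
-7 179/12 130/2 173/9
-6 186/6 133/2 180/4
-5 191/4 137/2 186/3
-4 194/3 143/2 190/3
-3 194/2 150/2 193/3
-2 194/2 160/2 194/3
-1 193/3 168/2 193/3
0 190/3 176/3 191/3
1 187/3 181/3 188/3
2 183/2 183/3 184/3
3 179/2 181/3 180/3
4 175/2 178/3 175/3
5 170/2 173/2 170/3
6 165/2 167/3 165/3
7 161/2 161/4 161/3
8 157/2 155/10 157/3
9 155/2 151/20 156/3
10 156/2 149/35 158/3
11 161/2 149/52 164/3
12 169/2 152/68 172/3
13 177/2 156/82 181/3
14 185/2 160/91 188/3
15 191/3 163/96 193/3
16 194/3 165/98 195/3
17 194/3 166/99 195/3
18 192/3 167/99 193/3
19 189/3 167/99 189/3
20 184/3 167/99 184/3
21 180/3 167/99 178/3
22 175/3 167/99 173/3
23 172/3 167/99 168/3
24 170/3 167/99 166/3
25 170/3 167/99 166/3
```

Shading and edge profiles of the three barrels agree within about 0.6 mm. I'll nudge 0.7 mm along y to centre it and settle.

Call:
carry_out --pt "0.005 0 0 0 -1" --pt "0.005 0 0 0 -1" --pt "0.005 0 0 0 -1" --pt "0.005 0 0 0 -1" --pt "0.005 0 0 0 -1" --pt "0.005 0 0 0 -1" --pt "0.005 0 0 0 -1" --pt "0.005 0 0 0 -1" --pt "0.005 0 0 0 -1" --pt "0.005 0 0 0 -1"

```text
clock: 14.32
position: [0.5655, -0.1837, 0.224]
ee_rot: [0.716, 0.698, 0.0, -0.0]
ft_force: [0.1, 0.4, -5.0]
grip_width: 0.202
grasp_force: 60.0
```

```bash
python3 -c "
from h import *
to(.5656,-.1838,.224,-1.4); print(ticket.hand_in())"
```

```text
t 14.32 pos [ 0.5655 -0.1837  0.224 ] yaw -1.42 tilt [-0.  0.] w 0.202 F [ 0.1  0.4 -5. ] -> [-0.0008  0.0005  0.0001] spin -0.0005
the job is handed in; nothing more can be done
None
```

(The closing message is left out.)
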